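Rake the grill's charcoal level

ROBOT

A 6-joint arm with a two-finger parallel gripper is mounted at the origin on the work surface. World frame = base frame: x ahead of the robot, y to its left, z up, the work surface at z = 0. Lengths are in mm, angles in rad, forces in N, time in s.
With the tool pointing down it reaches from about 350 to 875 mm from the base axis. Payload 4.2 kg.
Tool frame: the origin (TCP) lies between the finger pads; the fingertips stand 14 mm ahead of it and the grasp point (between the pads) lies 5 mm behind it; z points along the fingers, y is the line along which they close (so a half turn about z gives the same grasp; the last joint's range is limited). The gripper opens to 85 mm and grips with 20 to 120 N. Pads are 22 mm wide; open, the fingers measure 114 mm over their backs; the gripper's body (76 mm by 85 mm) begins 54 mm behind the grasp point. The pads swing forward as they close: fully open they stand 13 mm farther back than shut.
Start: joints at [-0.906, 0.385, 0.008, 0, -1.194, -0.259], TCP at [246.734, -574.214, 245.312] pointing down, gripper open.
Joint ranges: [-3.14, 3.14], [-1.21, 2.06], [-1.07, 1.41], [-3.16, 2.05], [-2.99, -0.16], [-3.1, 3.1]. Speed limits (rad/s): [2.79, 2.79, 3.14, 3.14, 3.14, 3.14].

INTERFACE

Orientations are given as a unit quaternion [x, y, z, w].
In Python, from bench import * gives the robot as it stands.
- The arm moves only by the tool carry_out, never from a script. Its argument "motion" is a list of rows, each a list of 7 numbers: the turn, a rotation vector about the tool's x, y, z in rad, then the shift along the tool's x, y, z in mm, then the opening, from -1 (shut) to 1 (fully open), so that 0 is half open. A call has 1 to 5 rows; each row is the pose to reach, as a shift and turn from the pose commanded when the call began, along the tool's axes at that moment; what a row does not reach only later rows make up. A row lasts 1/8 s, in which the tool goes at most 62.5 mm and 10.7 degrees, less where a joint would pass 70% of its speed; a pose out of reach is approached as far as the arm can. A call with a gripper value outside its range is refused whole. The fingers move at their own pace and stop on an object; the grip force is fixed at half the most. Time passes only in rows, so rows that repeat a pose let the fingers close. It gives the time, the measured TCP pose, the force, the opening and the grip force at its end, in the units of the state.
- read_state(): the state, without advancing time (a new reading comes with each control period).
- get_image(name): name is "side" or "top" or "wrist"; returns a dict with "color" (420x560x3 uint8, blue, green, red), "mtx" (3x3 intrinsics, pixels), "position" and "orientation" of the camera in the world. Camera axes: x right, y down, z forward; pixel columns grow to the right and rows downward; lengths in mm; the calibration is good to about 2 mm. A picture is of the moment at which its call begins. There is no depth.
- job_done(): hands the job in; it is judged then, once.
The state is a dict: "clock": time; "joints": joint angles; "joint_vel": joint speeds; "joint_efforts": joint torques, N m; "position": TCP position; "ee_rot": TCP orientation; "contact_force": force on the tool from outside, world axes, zero at the start; "wrist_torque": the same for the moment, N m; "gripper_width": finger opening in mm; "grasp_force": force on a finger pad.
Only numpy, scipy, OpenCV 4.12 (cv2) and the standard library are available. Lean on these libraries where they do the work, as an engineer would, in place of code of your own. Each camera call takes 0.05 s, during which the arm holds its last target. There are 200 camera calls.

TASK

Before the grill is lit, rake the heap of charcoal out into one even layer over the whole length of the bed: no chunk lying on another, at least two chunks in each third of the bed's length, and all of them still in the bed. Use the rake for it and do not touch the charcoal with the gripper or the arm; when the bed is even, lay the rake back level in its rest, and leave the bottle and the bowl where they stand.

Things in the scene. Friction and masses are not known exactly. Their poses are not given: they have to be found in the camera images.
- konro: fixed charcoal grill, a clay box 156 x 310 x 100 mm (x, y, z) with steel bands, long side along its own y; origin at the centre of its underside. The open bed inside is 116 x 270 mm, its flat floor 60 mm and its rim 100 mm above the origin. Walls 20 mm thick
- konro_bed (a point): middle of the bed's floor, axes as the grill's. The thirds of the bed are 90 mm long each along y: borders at y = -45 and +45 mm. The heap stands in one of the two outer thirds, about 77 mm long, centred 55 to 70 mm from the bed's middle, with 25 mm or more of bare floor between it and the nearby end wall
- rake: loose charcoal rake, 0.2 kg, lying level in its rest at the start. Origin at the grip point near its balance, on the handle's centre line; x along the handle towards the head, z up. Wooden handle 20 mm wide (y), 24 mm tall (z), from x = -100 to +70 mm; a steel neck of 8 mm rod runs on level to x = 105 and then down to the head
- rake_tip (a point): middle of the rake's tine tips, at (120, 0, -85) mm from the rake's origin. The head is a cross bar with four tines, 40 mm wide in all (y), 6 mm thick (x), from z = -45 to -85 mm; gaps between tines 7 mm
- rest: fixed dark wooden rake rest, foot 140 x 70 x 12 mm; origin at the centre of its underside. Upright saddles at x = -50 and +50 mm, 14 mm thick, 58 mm wide (y): seats 90 mm above the origin between horns 16 mm tall; notch 34 mm wide, open above. The handle lies along x, head at +x, the rake's origin 102 mm over the rest's; 86 mm of it is free between the saddles, 78 mm of room below
- coal0: unlit charcoal chunk, a black block about 26 x 30 x 24 mm (x, y, z), 20 to 45 g; origin at its centre (which decides the third it counts in), 12 mm over the bed floor when flat. At the start six chunks stand 3 across x 2 along on the bed floor (35 mm apart across, 38 mm along the bed, centre to centre) and two lie on top of them
- coal1: charcoal chunk like coal0, lower layer of the heap at the start
- coal2: charcoal chunk like coal0, lower layer of the heap at the start
- coal3: charcoal chunk like coal0, lower layer of the heap at the start
- coal4: charcoal chunk like coal0, lower layer of the heap at the start
- coal5: charcoal chunk like coal0, lower layer of the heap at the start
- coal6: charcoal chunk like coal0, upper layer of the heap at the start
- coal7: charcoal chunk like coal0, upper layer of the heap at the start
- sauce: bystander: amber glass sauce bottle, 60 mm wide, 170 mm tall; origin at the centre of its base
- bowl: bystander: white bowl, 120 mm wide, 55 mm tall; origin at the centre of its base
Mind the look-alikes: they are no part of the job. What is shaped like the coal5 but orange or turquoise is not meant.

How it is judged:
By the outcome, as a careful person would: the job done as asked, in the order asked, and still so for the second after the job is handed in, with the robot touching nothing.
It also fails if it takes over 64 s, if anything falls off the work surface, if the arm or the gripper's body presses on something with over 40 N, if the wrist force passes 120 N, or if a joint passes its speed limit or range.

## Working session

There is one attempt and no reset: what is moved stays moved. The work goes in short steps, Python scripts to look and compute and a tool call to move; the robot and the scene stay as the last step left them, time stands still between calls to the robot, and variables do not carry over. Pictures are saved under pics/ and viewed, at most 10 in all, crops included, and the job is handed in when it is done.

Besides the shell and the picture viewer there is one more tool, called after ">>>" as name([rows], argument=value, ...), one row to a line, values as JSON. carry_out: Moves the arm, as the interface text tells. Its arguments: {"type":"object","properties":{"motion":{"type":"array"}},"required":["motion"]}

```bash
mkdir -p pics; ls; python3 - <<'E'
from bench import *
import cv2,json
for n in("side","top"):
    d=get_image(n);cv2.imwrite(f"pics/{n}0.png",d["color"]);print(n,d["mtx"],d["position"],d["orientation"])
s=read_state();print(s)
E
```

```text
pics
side [[464.65969051   0.         279.66476113]
 [  0.         464.65969051 210.06012753]
 [  0.           0.           1.        ]] [ 30.62869298 530.35185931 888.69501116] [-0.35954146  0.8667663  -0.31593203  0.14011804]
top [[469.3171438    0.         271.23401771]
 [  0.         469.3171438  209.77242963]
 [  0.           0.           1.        ]] [ 356.55505076   64.62270422 1316.74122503] [-0.70300361  0.70848259 -0.04660224  0.04082362]
{'clock': 0.1, 'joints': array([-9.06399681e-01,  3.85501684e-01,  6.76252501e-03, -4.42253834e-04,
       -1.19396847e+00, -2.58580731e-01]), 'joint_vel': array([-0.00014753, -0.00057852,  0.00317593,  0.00301385, -0.00104916,
        0.00105845]), 'joint_efforts': array([-1.75054956e-03, -3.93318629e+01,  1.88927990e+01,  4.19793338e+00,
       -2.56526837e-03,  4.15856960e-06]), 'position': array([ 246.54909932, -573.7881112 ,  244.31656825]), 'ee_rot': array([-2.01438490e-01,  9.79500679e-01,  9.47199989e-04, -2.41499794e-04]), 'contact_force': array([ 0.41389818, -0.88940654, -0.39770244]), 'wrist_torque': array([-0.03386581,  0.02116509, -0.01217445]), 'grasp_force': 0.0, 'gripper_width': 85.44872981594703}
```

View pics/top0.png

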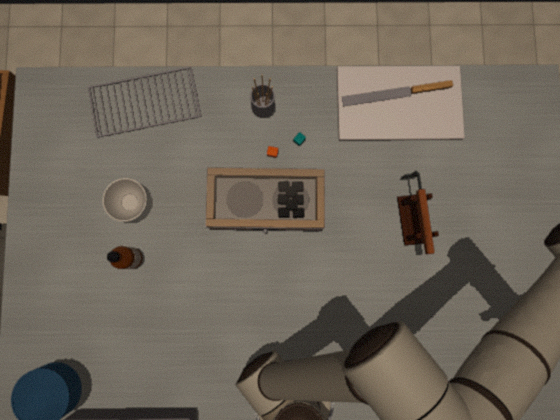

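View pics/side0.png

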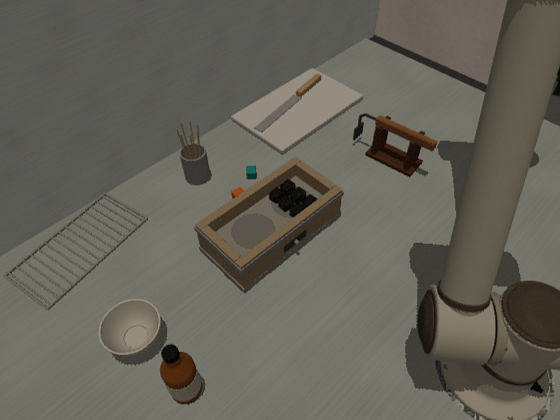

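Top view: the grill has rim corners near (207,168)–(325,230), with the black heap at (291,199). The rake lies in its rest near (417,220) with its head up-image. The bowl is at (126,200) and the bottle at (122,257). The orange (273,152) and turquoise (299,139) cubes are the look-alikes. The eight black chunks in the bed are the ones meant.

```bash
cat > h.py <<'E'
from bench import *
import cv2, numpy as np
from scipy.spatial.transform import Rotation as R
def grab(n): return get_image(n)
def plane(d,px,z):
    px=np.atleast_2d(np.array(px,float)); K=d["mtx"]; M=R.from_quat(d["orientation"]).as_matrix()
    r=np.c_[(px[:,0]-K[0,2])/K[0,0],(px[:,1]-K[1,2])/K[1,1],np.ones(len(px))]@M.T
    p=np.array(d["position"]); t=(z-p[2])/r[:,2]; return p+r*t[:,None]
def proj(d,X):
    X=np.atleast_2d(np.array(X,float));M=R.from_quat(d["orientation"]).as_matrix()
    c=(X-d["position"])@M; return np.c_[c[:,0]/c[:,2]*d["mtx"][0,0]+d["mtx"][0,2],c[:,1]/c[:,2]*d["mtx"][1,1]+d["mtx"][1,2]]
E
python3 - <<'E'
from h import *
d=grab("top");c=d["color"]
hsv=cv2.cvtColor(c,cv2.COLOR_BGR2HSV)
def big(m,x0,x1,y0,y1):
    z=np.zeros_like(m);z[y0:y1,x0:x1]=m[y0:y1,x0:x1]
    z=cv2.morphologyEx(z,cv2.MORPH_CLOSE,np.ones((3,3)))
    cs,_=cv2.findContours(z,0,1);return max(cs,key=cv2.contourArea)
print("hsv rim",hsv[173,250],hsv[200,210],"handle",hsv[220,427],hsv[240,431],"rest",hsv[220,410],"table",hsv[300,200])
rim=big(cv2.inRange(hsv,(8,60,90),(25,160,255)),195,340,160,240)
rr=cv2.minAreaRect(rim);print("rim",rr);b=cv2.boxPoints(rr);P=plane(d,b,100);print(P.round(1),P.mean(0),np.linalg.norm(np.diff(P,axis=0),axis=1))
hd=big(cv2.inRange(hsv,(0,120,90),(15,255,255)),390,450,170,265)
rr=cv2.minAreaRect(hd);print("handle",rr);P=plane(d,cv2.boxPoints(rr),112);print(P.round(1),P.mean(0),np.linalg.norm(np.diff(P,axis=0),axis=1))
v=np.hstack([cv2.resize(c[155:245,195:335],None,fx=4,fy=4,interpolation=2),cv2.resize(c[165:255,390:450],None,fx=4,fy=4,interpolation=2)])
cv2.imwrite("pics/crop1.png",v)
E
```

```text
hsv rim [ 13 101 136] [ 14 109 131] handle [ 10 194 109] [ 10 192 110] rest [  7 195  47] table [ 17  44 122]
rim ((264.8838806152344, 197.39535522460938), (119.0900650024414, 59.69942855834961), 0.8425242304801941)
[[465.6 226.7 100. ]
 [623.7 225.9 100. ]
 [617.  -88.7 100. ]
 [458.7 -82.8 100. ]] [541.25960169  70.27787516 100.        ] [158.10531674 314.60877706 158.33918855]
handle ((426.3705139160156, 220.94073486328125), (64.77610778808594, 6.596103668212891), 80.90972137451172)
[[ 556.9 -328.9  112. ]
 [ 559.5 -346.1  112. ]
 [ 393.1 -364.3  112. ]
 [ 390.6 -347.4  112. ]] [ 475.00715189 -346.70349891  112.        ] [ 17.35975442 167.38104995  17.06835363]
```

View pics/crop1.png

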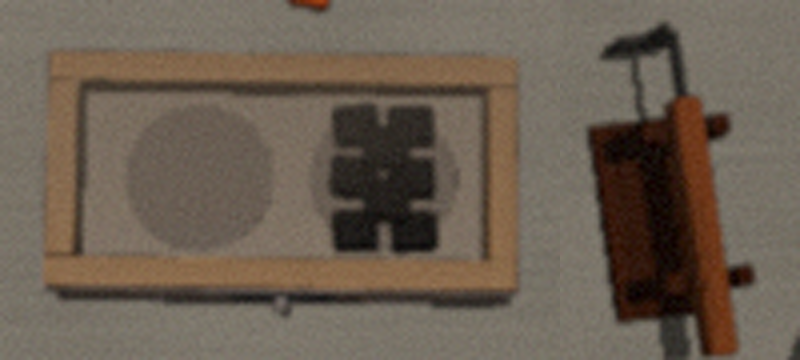

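Heap: 3×2 chunks, with two more on top at the middle of the heap, in the −y third. The rake handle is clear, with its head to +x. Grill at about (541,70), yaw −0.022. Rake origin at about (490,−345), yaw 0.11. I'll turn the tool so its x lies along the rake's x, because the last joint's range then covers the raking pose.

>>> carry_out([
  [0, 0, -0.9, -314, 115, 0, 1],
  [0, 0, -0.9, -314, 115, 0, 1],
  [0, 0, -0.9, -314, 115, 0, 1],
  [0, 0, -0.9, -314, 115, 0, 1],
  [0, 0, -0.9, -314, 115, 0, 1],
])

```text
clock: 0.78
position: [475.0, -358.0, 245.2]
ee_rot: [-0.61, 0.793, 0.0, -0.0]
contact_force: [0.7, -0.1, 0.1]
gripper_width: 85.3
grasp_force: 0.0
```

```bash
cat >> h.py <<'E'
def go(x,y,z,yaw):
    s=read_state();r=R.from_quat(s["ee_rot"]);T=R.from_euler("zx",[yaw,np.pi])
    D=(r.inv()*T).as_rotvec();return "turn",D.round(3),"shift",r.inv().apply(np.array([x,y,z])-s["position"]).round(1),"pos",s["position"].round(1),"j",s["joints"].round(2),"t",s["clock"],"F",s["contact_force"].round(1),"w",round(s["gripper_width"],1)
E
python3 -c "
from h import *
print(go(490,-345,200,0.11))"
```

```text
('turn', array([ 0.   ,  0.   , -1.721]), 'shift', array([-16.4, -11.2,  45.2]), 'pos', array([ 475. , -358. ,  245.2]), 'j', array([-0.37,  0.33, -0.07, -0.  , -1.17,  0.11]), 't', 0.775, 'F', array([ 0.7, -0.1,  0.1]), 'w', 85.3)
```

```bash
sed -i 's/"zx"/"ZX"/' h.py; python3 -c "
from h import *
print(go(490,-345,200,0.11))"
```

```text
('turn', array([ 0.   ,  0.   , -1.941]), 'shift', array([-16.4, -11.2,  45.2]), 'pos', array([ 475. , -358. ,  245.2]), 'j', array([-0.37,  0.33, -0.07, -0.  , -1.17,  0.11]), 't', 0.775, 'F', array([ 0.7, -0.1,  0.1]), 'w', 85.3)
```

>>> carry_out([
  [0, 0, -0.93, -17, -11, 30, 1],
  [0, 0, -0.93, -17, -11, 30, 1],
  [0, 0, -0.93, -17, -11, 30, 1],
  [0, 0, -0.93, -17, -11, 30, 1],
  [0, 0, -0.93, -17, -11, 30, 1],
])

```text
clock: 1.4
position: [488.8, -345.9, 214.9]
ee_rot: [0.9, -0.435, -0.0, -0.0]
contact_force: [-0.2, -0.2, -0.7]
gripper_width: 85.4
grasp_force: 0.0
```

>>> carry_out([
  [0, 0, -0.93, 0, 0, 0, 1],
  [0, 0, -0.93, 0, 0, 0, 1],
  [0, 0, -0.93, 0, 0, 0, 1],
  [0, 0, -0.93, 0, 0, 0, 1],
  [0, 0, -0.93, 0, 0, 0, 1],
])

```text
clock: 2.02
position: [488.8, -346.0, 214.9]
ee_rot: [1.0, 0.015, -0.0, -0.0]
contact_force: [0.5, 0.2, -0.1]
gripper_width: 85.3
grasp_force: 0.0
```

```bash
python3 - <<'E'
from h import *
print(go(490,-345,97,0.11))
d=grab("wrist");c=d["color"];cv2.imwrite("pics/w1.png",c)
print(d["position"],proj(d,[[490,-345,114],[391,-356,114],[559,-337,114]]).round(0))
hsv=cv2.cvtColor(c,cv2.COLOR_BGR2HSV)
m=cv2.inRange(hsv,(0,120,80),(15,255,255))
cs,_=cv2.findContours(m,0,1);k=max(cs,key=cv2.contourArea);rr=cv2.minAreaRect(k);b=cv2.boxPoints(rr)
print(rr,plane(d,b,114).round(1))
E
```

```text
('turn', array([-0.001,  0.001, -0.08 ]), 'shift', array([  1.3,  -0.9, 117.9]), 'pos', array([ 488.8, -346. ,  214.9]), 'j', array([-0.35,  0.36, -0.1 , -0.  , -1.1 ,  1.95]), 't', 2.025, 'F', array([ 0.5,  0.2, -0.1]), 'w', 85.3)
[ 567.94666719 -344.07297398  343.65374567] [[272. 215.]
 [281. 317.]
 [264. 128.]]
((275.1820373535156, 218.83578491210938), (191.31924438476562, 44.27294921875), 80.67640686035156) [[ 558.3 -317.4  114. ]
 [ 564.5 -349.9  114. ]
 [ 399.9 -385.1  114. ]
 [ 390.8 -345.2  114. ]]
```

View pics/w1.png

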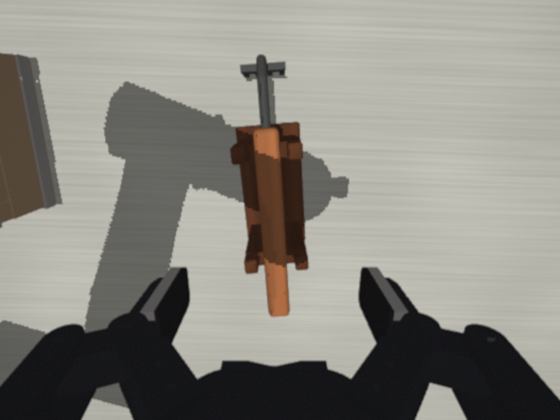

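Wrist view: the rake handle runs from (267,129) to (279,315), centred between the fingers and within 3 px of the prediction. I'll descend and grip.

>>> carry_out([
  [0, 0, -0.07, 1, 0, 60, 1],
  [0, 0, -0.07, 1, 0, 118, 1],
  [0, 0, -0.07, 1, 0, 118, 1],
  [0, 0, -0.07, 1, 0, 118, -1],
  [0, 0, -0.07, 1, 0, 118, -1],
])

```text
clock: 2.7
position: [491.8, -346.9, 100.3]
ee_rot: [0.999, 0.047, 0.003, 0.001]
contact_force: [-0.3, -0.3, 0.2]
gripper_width: 51.8
grasp_force: 0.0
```

>>> carry_out([
  [0, 0, 0, 0, 0, 0, -1],
  [0, 0, 0, 0, 0, 0, -1],
  [0, 0, 0, 0, 0, 0, -1],
  [0, 0, 0, 0, 0, 0, -1],
  [0, 0, 0, 0, 0, 0, -1],
])

```text
clock: 3.32
position: [490.8, -346.4, 99.0]
ee_rot: [0.999, 0.047, 0.001, 0.001]
contact_force: [-0.6, 0.4, 6.4]
gripper_width: 19.2
grasp_force: 59.6
```

```bash
python3 - <<'E'
from h import *
print(go(490,-345,97,0.095), read_state()["grasp_force"])
E
```

```text
('turn', array([ 0.001, -0.002, -0.   ]), 'shift', array([-0.6, -1.5,  2. ]), 'pos', array([ 490.8, -346.4,   99. ]), 'j', array([-0.35,  0.48, -0.24,  0.  , -0.85,  2.01]), 't', 3.325, 'F', array([-0.6,  0.4,  6.4]), 'w', 19.2) 59.63386058807373
```

>>> carry_out([
  [0, 0, 0, 0, 0, -30, -1],
  [0, 0, 0, 0, 0, -80, -1],
  [0, 0, 0, 0, 0, -125, -1],
  [0, 0, 0, 0, 0, -125, -1],
])

```text
clock: 3.82
position: [491.6, -346.9, 226.5]
ee_rot: [0.999, 0.047, 0.004, 0.002]
contact_force: [-0.1, 0.4, -2.6]
gripper_width: 19.0
grasp_force: 59.1
```

>>> carry_out([
  [0, 0, 0.18, 18, -50, 0, -1],
  [0, 0, 0.36, 36, -105, 0, -1],
  [0, 0, 0.54, 54, -160, 0, -1],
  [0, 0, 0.72, 72, -215, 0, -1],
  [0, 0, 0.9, 90, -270, 0, -1],
])

```text
clock: 4.45
position: [552.2, -72.5, 220.5]
ee_rot: [0.924, -0.382, -0.002, 0.001]
contact_force: [1.0, 0.1, -1.4]
gripper_width: 19.1
grasp_force: 59.2
```

```bash
cat >> h.py <<'E'
k=np.array([541,70.]);ky=np.array([0.0217,1]);kx=np.array([1,-.0217])
def bed(u,v,h):
    p=k+u*kx+(v+120)*ky; return go(p[0],p[1],142+h,-1.5925)
E
python3 - <<'E'
from h import *
print(bed(0,-115,80))
E
```

```text
('turn', array([0.003, 0.002, 0.81 ]), 'shift', array([-112. ,  -96.7,   -1.5]), 'pos', array([552.2, -72.5, 220.5]), 'j', array([ 0.16,  0.29, -0.2 , -0.  , -1.09,  0.63]), 't', 4.45, 'F', array([ 1. ,  0.1, -1.4]), 'w', 19.1)
```

>>> carry_out([
  [0, 0, 0.18, -40, -35, 0, -1],
  [0, 0, 0.36, -80, -70, 0, -1],
  [0, 0, 0.54, -112, -97, 0, -1],
  [0, 0, 0.72, -112, -97, 0, -1],
  [0, 0, 0.81, -112, -97, 0, -1],
])

```text
clock: 5.08
position: [540.0, 74.0, 220.3]
ee_rot: [-0.701, 0.714, 0.001, -0.002]
contact_force: [0.2, 0.1, -2.0]
gripper_width: 18.9
grasp_force: 59.2
```

>>> carry_out([
  [0, 0, 0, 0, 0, 0, -1],
])

```text
clock: 5.2
position: [540.3, 73.3, 220.6]
ee_rot: [-0.702, 0.712, 0.001, -0.001]
contact_force: [0.1, -0.3, -1.8]
gripper_width: 19.2
grasp_force: 59.2
```

```bash
python3 - <<'E'
from h import *
print(bed(0,-115,80))
w=grab("wrist");t=grab("top")
cv2.imwrite("pics/a.png",np.hstack([w["color"][:,:],cv2.resize(t["color"][150:255,190:340],(560,392),interpolation=2)[:, :240] if 0 else np.zeros((420,240,3),np.uint8)]))
cv2.imwrite("pics/a.png",w["color"])
def P(u,v,h): return [*(k+u*kx+v*ky),60+h]
pts={"in corners rim":[P(58,135,40),P(58,-135,40),P(-58,-135,40),P(-58,135,40)],"tip":[P(0,-115,80)]}
for n,x in pts.items(): print(n,proj(w,x).round(0).tolist(),proj(t,x).round(0).tolist())
E
```

```text
('turn', array([ 0.003, -0.001,  0.007]), 'shift', array([-1.7, -0.8, -1.4]), 'pos', array([540.3,  73.3, 220.6]), 'j', array([ 0.43,  0.27, -0.22, -0.  , -1.08, -0.45]), 't', 5.2, 'F', array([ 0.1, -0.3, -1.8]), 'w', 19.2)
in corners rim [[214.0, 333.0], [195.0, 33.0], [351.0, 34.0], [328.0, 333.0]] [[214.0, 175.0], [317.0, 176.0], [316.0, 220.0], [213.0, 219.0]]
tip [[273.0, 52.0]] [[310.0, 196.0]]
```

View pics/a.png

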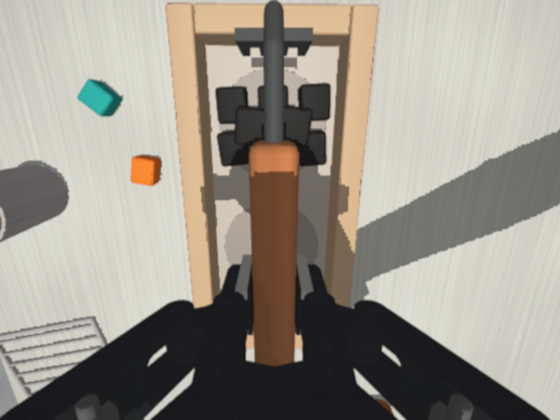

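Wrist view: back row of chunks at about (232,104) and (315,101), front row at about (237,148) and (313,147). The two upper chunks lie side by side at (253,127) and (297,127). The rake is held straight and points to the −y wall.

```bash
cat >> h.py <<'E'
def uv(d,px,h):
    q=plane(d,px,60+h)[:,:2]-k; return np.c_[q@kx,q@ky].round(0)
E
python3 - <<'E'
from h import *
w=grab("wrist")
print(uv(w,[[232,102],[315,101]],24).tolist(),uv(w,[[232,148],[313,147]],24).tolist(),uv(w,[[254,126],[297,126]],48).tolist())
print("backedge",uv(w,[[232,87],[315,84]],24).tolist(),"frontedge",uv(w,[[237,165],[313,164]],24).tolist(), "barhead",uv(w,[[236,35],[312,35]],122).tolist())
print(bed(0,-115,32))
E
```

```text
[[35.0, -88.0], [-35.0, -89.0]] [[36.0, -50.0], [-35.0, -51.0]] [[15.0, -69.0], [-19.0, -69.0]]
backedge [[35.0, -100.0], [-34.0, -102.0]] frontedge [[32.0, -34.0], [-36.0, -36.0]] barhead [[19.0, -115.0], [-19.0, -116.0]]
('turn', array([ 0.001, -0.   ,  0.007]), 'shift', array([-2. , -0.2, 47.5]), 'pos', array([540.9,  73.1, 221.5]), 'j', array([ 0.43,  0.27, -0.22, -0.  , -1.08, -0.45]), 't', 5.35, 'F', array([ 0.1, -0. , -2.1]), 'w', 18.9)
```

>>> carry_out([
  [0, 0, 0, -1, 0, 40, -1],
  [0, 0, 0, -1, 0, 48, -1],
  [0, 0, 0, -20, 0, 48, -1],
  [0, 0, 0, -40, 0, 48, -1],
  [0, 0, 0, -60, 0, 48, -1],
])

```text
clock: 5.98
position: [542.8, 135.2, 175.4]
ee_rot: [-0.702, 0.712, -0.0, 0.001]
contact_force: [0.4, -0.2, -1.9]
gripper_width: 18.8
grasp_force: 59.3
```

>>> carry_out([
  [0, 0, 0, -20, 0, 0, -1],
  [0, 0, 0, -40, 0, 0, -1],
  [0, 0, 0, -60, 0, 0, -1],
  [0, 0, 0, -60, 0, -60, -1],
  [0, 0, 0, 40, 0, -60, -1],
])

```text
clock: 6.6
position: [545.9, 135.1, 239.3]
ee_rot: [-0.704, 0.71, -0.003, 0.006]
contact_force: [1.1, -0.2, -2.5]
gripper_width: 18.9
grasp_force: 59.7
```

>>> carry_out([
  [0, 0, 0, 50, 0, 0, -1],
  [0, 0, 0, 60, 0, 0, -1],
  [0, 0, 0, 60, 0, 0, -1],
])

```text
clock: 6.98
position: [541.5, 70.9, 234.4]
ee_rot: [-0.701, 0.713, -0.0, 0.0]
contact_force: [-0.2, 1.0, -1.9]
gripper_width: 19.2
grasp_force: 59.5
```

```bash
python3 - <<'E'
from h import *
print(bed(0,-115,3))
w=grab("wrist");t=grab("top")
cv2.imwrite("pics/b.png",np.vstack([w["color"][20:300,150:400].repeat(2,0).repeat(2,1)]))
E
```

```text
('turn', array([-0.   ,  0.   ,  0.005]), 'shift', array([-4.1,  0.5, 89.4]), 'pos', array([541.5,  70.9, 234.4]), 'j', array([ 0.43,  0.26, -0.2 , -0.  , -1.11, -0.44]), 't', 6.975, 'F', array([-0.2,  1. , -1.9]), 'w', 19.2)
```

View pics/b.png

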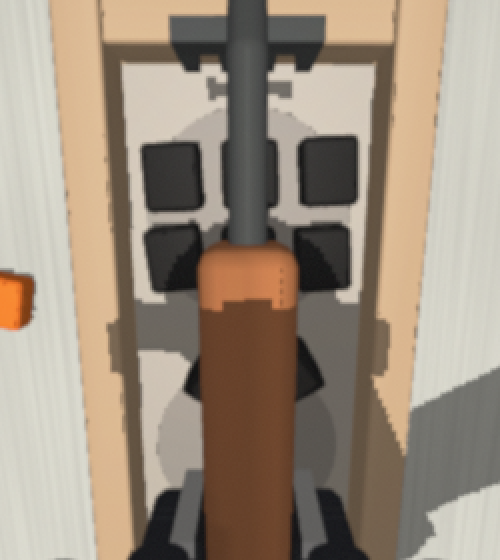

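The upper two chunks fell flat onto the bare floor ahead of the heap, around (241–312, 189–217) in the full frame. The six lower ones stand undisturbed. Next I'll push those two to the far third with the head set down between.

```bash
python3 - <<'E'
from h import *
w=grab("wrist")
print(uv(w,[[300,189],[312,210],[302,219],[241,215],[250,190]],24).tolist(), uv(w,[[300,189],[250,190]],12).tolist())
print("front edge", uv(w,[[300,165],[323,165],[228,165],[250,163]],24).tolist())
t=grab("top");c=t["color"];g=cv2.cvtColor(c,cv2.COLOR_BGR2GRAY)
print(uv(t,[[227,200],[302,200]],24))
print(bed(0,-22,60),bed(0,-22,3))
cv2.imwrite("pics/c.png",cv2.resize(c[155:245,195:335],None,fx=4,fy=4))
E
```

```text
[[-25.0, -11.0], [-38.0, 11.0], [-28.0, 20.0], [33.0, 16.0], [23.0, -9.0]] [[-26.0, -8.0], [24.0, -6.0]]
front edge [[-24.0, -34.0], [-46.0, -34.0], [44.0, -33.0], [23.0, -36.0]]
[[ -6. 101.]
 [ -4. -98.]]
('turn', array([0.   , 0.   , 0.007]), 'shift', array([-96. ,  -0.3,  32.1]), 'pos', array([541.5,  72. , 234.1]), 'j', array([ 0.43,  0.26, -0.2 , -0.  , -1.11, -0.44]), 't', 7.175, 'F', array([-0.3, -0.1, -3. ]), 'w', 19.2) ('turn', array([0.   , 0.   , 0.007]), 'shift', array([-96. ,  -0.3,  89.1]), 'pos', array([541.5,  72. , 234.1]), 'j', array([ 0.43,  0.26, -0.2 , -0.  , -1.11, -0.44]), 't', 7.175, 'F', array([-0.3, -0.1, -3. ]), 'w', 19.2)
```

View pics/c.png

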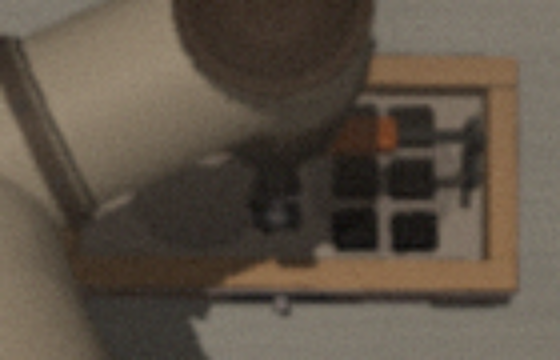

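>>> carry_out([
  [0, 0, 0, -50, 0, 0, -1],
  [0, 0, 0, -96, 0, 0, -1],
  [0, 0, 0, -96, 0, 0, -1],
  [0, 0, 0, -96, 0, 50, -1],
  [0, 0, 0, -96, 0, 75, -1],
])

```text
clock: 7.8
position: [541.3, 166.7, 156.8]
ee_rot: [-0.702, 0.713, 0.001, -0.002]
contact_force: [-0.1, -0.8, -1.0]
gripper_width: 18.9
grasp_force: 59.3
```

>>> carry_out([
  [0, 0, 0, 0, 0, 13, -1],
  [0, 0, 0, 0, 0, 13, -1],
])

```text
clock: 8.05
position: [542.7, 166.8, 145.9]
ee_rot: [-0.702, 0.713, 0.0, -0.001]
contact_force: [-0.0, 0.6, -2.1]
gripper_width: 19.2
grasp_force: 59.3
```

```bash
python3 - <<'E'
from h import *
print(bed(0,-22,3))
print(bed(0,72,3))
E
```

```text
('turn', array([ 0.001, -0.001,  0.006]), 'shift', array([-1.3, -0.4,  0.9]), 'pos', array([542.7, 166.8, 145.9]), 'j', array([ 0.58,  0.38, -0.27,  0.  , -0.92, -0.6 ]), 't', 8.05, 'F', array([-0. ,  0.6, -2.1]), 'w', 19.2)
('turn', array([ 0.001, -0.001,  0.006]), 'shift', array([-95.3,  -1. ,   0.8]), 'pos', array([542.7, 166.8, 145.9]), 'j', array([ 0.58,  0.38, -0.27,  0.  , -0.92, -0.6 ]), 't', 8.05, 'F', array([-0. ,  0.6, -2.1]), 'w', 19.2)
```

Down cleanly, with no contact force. I'll pull slowly.

>>> carry_out([
  [0, 0, 0, -12, 0, 0, -1],
  [0, 0, 0, -24, 0, 0, -1],
  [0, 0, 0, -36, 0, 0, -1],
  [0, 0, 0, -48, 0, 0, -1],
  [0, 0, 0, -58, 0, 0, -1],
])

```text
clock: 8.68
position: [543.7, 225.8, 146.4]
ee_rot: [-0.702, 0.712, -0.0, 0.0]
contact_force: [-0.2, 0.1, -1.4]
gripper_width: 18.9
grasp_force: 59.5
```

>>> carry_out([
  [0, 0, 0, -12, 0, 0, -1],
  [0, 0, 0, -24, 0, 0, -1],
  [0, 0, 0, -36, 0, 0, -1],
  [0, 0, 0, -36, 0, 0, -1],
])

```text
clock: 9.18
position: [544.3, 261.9, 146.2]
ee_rot: [-0.702, 0.712, 0.0, 0.0]
contact_force: [0.4, -0.8, -2.3]
gripper_width: 18.9
grasp_force: 59.5
```

>>> carry_out([
  [0, 0, 0, 8, 0, 0, -1],
  [0, 0, 0, 8, 0, -50, -1],
  [0, 0, 0, 8, 0, -95, -1],
  [0, 0, 0, 65, 0, -95, -1],
  [0, 0, 0, 125, 0, -95, -1],
])

```text
clock: 9.8
position: [541.9, 134.2, 241.9]
ee_rot: [-0.702, 0.712, -0.0, 0.001]
contact_force: [0.7, -0.4, -2.5]
gripper_width: 19.3
grasp_force: 59.7
```

>>> carry_out([
  [0, 0, 0, 60, 0, 0, -1],
  [0, 0, 0, 70, 0, 0, -1],
  [0, 0, 0, 70, 0, 0, -1],
])

```text
clock: 10.18
position: [541.0, 64.7, 241.5]
ee_rot: [-0.701, 0.713, 0.0, 0.0]
contact_force: [0.7, 0.4, -2.2]
gripper_width: 19.0
grasp_force: 59.6
```

```bash
python3 - <<'E'
from h import *
print(bed(0,-116,3))
w=grab("wrist");s=grab("side")
a=w["color"][20:350,140:420]; b=s["color"][140:300,180:360]
cv2.imwrite("pics/d.png",np.hstack([cv2.resize(a,(424,500)),cv2.resize(b,(370,500*370//562 if 0 else 329)) if 0 else cv2.copyMakeBorder(cv2.resize(b,(370,329)),0,171,0,0,0)]))
E
```

```text
('turn', array([-0.   ,  0.   ,  0.004]), 'shift', array([-9.3,  0.1, 96.5]), 'pos', array([541. ,  64.7, 241.5]), 'j', array([ 0.42,  0.25, -0.2 , -0.  , -1.12, -0.43]), 't', 10.175, 'F', array([ 0.7,  0.4, -2.2]), 'w', 19.0)
```

View pics/d.png

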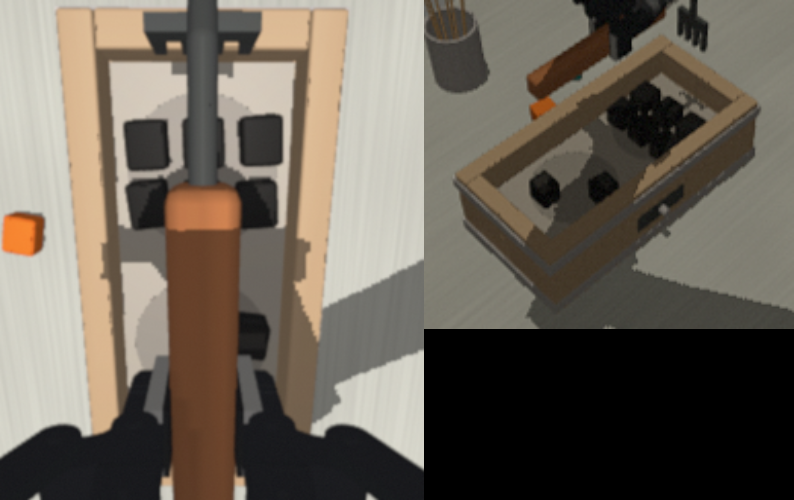

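Side view: the two chunks lie separately on the floor, at side pixels about (239,231) and (267,230). The six lower ones stand as before.

```bash
python3 - <<'E'
from h import *
s=grab("side")
print(uv(s,[[239,231],[267,230.5]],12).tolist())
print(uv(grab("wrist"),[[140+260*.66,20+335*.66]],12))
print(bed(0,-116,3))
E
```

```text
[[13.0, 88.0], [-29.0, 42.0]]
[[-42.  47.]]
('turn', array([0.   , 0.   , 0.007]), 'shift', array([-7.1,  0.3, 96.2]), 'pos', array([541.3,  66.9, 241.2]), 'j', array([ 0.42,  0.25, -0.2 , -0.  , -1.12, -0.43]), 't', 10.375, 'F', array([ 0.6, -0.6, -1.4]), 'w', 19.4)
```

>>> carry_out([
  [0, 0, 0, -60, 15, 0, -1],
  [0, 0, 0, -115, 33, 0, -1],
  [0, 0, 0, -128, 33, 0, -1],
  [0, 0, 0, -128, 33, 50, -1],
  [0, 0, 0, -128, 33, 85, -1],
])

```text
clock: 11.0
position: [509.5, 195.0, 154.6]
ee_rot: [-0.702, 0.712, 0.0, -0.001]
contact_force: [0.2, 0.2, -1.9]
gripper_width: 19.1
grasp_force: 59.5
```

>>> carry_out([
  [0, 0, 0, 0, 0, 11, -1],
  [0, 0, 0, -12, 0, 11, -1],
  [0, 0, 0, -24, 0, 11, -1],
  [0, 0, 0, -36, 0, 11, -1],
  [0, 0, 0, -46, 0, 11, -1],
])

```text
clock: 11.62
position: [511.2, 241.6, 146.2]
ee_rot: [-0.702, 0.712, -0.0, 0.001]
contact_force: [-0.2, -0.0, -1.7]
gripper_width: 19.5
grasp_force: 59.5
```

>>> carry_out([
  [0, 0, 0, -12, 0, 0, -1],
  [0, 0, 0, -22, 0, 0, -1],
  [0, 0, 0, -22, 0, 0, -1],
  [0, 0, 0, -14, 0, 0, -1],
  [0, 0, 0, -14, 0, -50, -1],
])

```text
clock: 12.25
position: [509.1, 251.7, 191.7]
ee_rot: [-0.701, 0.713, 0.001, -0.005]
contact_force: [1.2, 0.5, -1.4]
gripper_width: 18.8
grasp_force: 59.6
```

>>> carry_out([
  [0, 0, 0, 0, 0, -45, -1],
  [0, 0, 0, 50, -15, -45, -1],
  [0, 0, 0, 110, -33, -45, -1],
  [0, 0, 0, 170, -33, -45, -1],
  [0, 0, 0, 185, -33, -45, -1],
])

```text
clock: 12.88
position: [540.2, 64.9, 240.2]
ee_rot: [-0.7, 0.714, 0.0, -0.001]
contact_force: [0.5, 0.6, -2.7]
gripper_width: 19.2
grasp_force: 59.7
```

```bash
python3 - <<'E'
from h import *
print(bed(0,-116,3))
s=grab("side");g=cv2.cvtColor(s["color"],cv2.COLOR_BGR2GRAY)
x0,y0=195,160
m=cv2.inRange(g[y0:290,x0:345],0,38)
n,l,st,c=cv2.connectedComponentsWithStats(m)
for i in range(1,n):
    if st[i,4]>40: p=c[i]+[x0,y0]; print(st[i].tolist(),p.round(0),uv(s,[p],12))
E
```

```text
('turn', array([ 0.001, -0.   ,  0.001]), 'shift', array([-9.2, -0.8, 95.2]), 'pos', array([540.2,  64.9, 240.2]), 'j', array([ 0.42,  0.25, -0.2 , -0.  , -1.12, -0.44]), 't', 12.875, 'F', array([ 0.5,  0.6, -2.7]), 'w', 19.2)
[79, 0, 8, 9, 57] [277. 163.] [[ 112. -121.]]
[74, 19, 48, 39, 932] [291. 198.] [[  4. -64.]]
[37, 63, 15, 18, 180] [239. 232.] [[12. 90.]]
[89, 70, 22, 23, 126] [294. 241.] [[-92.  19.]]
[50, 75, 15, 16, 149] [251. 242.] [[-29.  90.]]
```

>>> carry_out([
  [0, 0, 0, -8, -1, 0, -1],
  [0, 0, 0, -8, -1, 45, -1],
  [0, 0, 0, -8, -1, 80, -1],
  [0, 0, 0, -8, -1, 95, -1],
  [0, 0, 0, -8, -1, 95, -1],
])

```text
clock: 13.55
position: [542.4, 77.7, 144.9]
ee_rot: [-0.702, 0.712, 0.0, -0.001]
contact_force: [-0.0, 0.5, -1.2]
gripper_width: 18.9
grasp_force: 59.6
```

>>> carry_out([
  [0, 0, 0, -12, 0, 0, -1],
  [0, 0, 0, -24, 0, 0, -1],
  [0, 0, 0, -36, 0, 0, -1],
  [0, 0, 0, -48, 0, 0, -1],
  [0, 0, 0, -60, 0, 0, -1],
])

```text
clock: 14.18
position: [543.4, 137.7, 145.5]
ee_rot: [-0.702, 0.713, -0.0, 0.0]
contact_force: [0.2, 0.5, -1.4]
gripper_width: 19.1
grasp_force: 59.6
```

>>> carry_out([
  [0, 0, 0, -12, 0, 0, -1],
  [0, 0, 0, -24, 0, 0, -1],
  [0, 0, 0, -33, 0, 0, -1],
  [0, 0, 0, -33, 0, 0, -1],
  [0, 0, 0, -25, 0, 0, -1],
])

```text
clock: 14.8
position: [543.7, 161.8, 145.2]
ee_rot: [-0.702, 0.712, 0.0, 0.0]
contact_force: [-0.8, -0.1, -1.9]
gripper_width: 19.3
grasp_force: 59.6
```

>>> carry_out([
  [0, 0, 0, 0, 0, -50, -1],
  [0, 0, 0, 0, 0, -95, -1],
  [0, 0, 0, 50, 0, -95, -1],
  [0, 0, 0, 85, 0, -95, -1],
  [0, 0, 0, 85, 0, -95, -1],
])

```text
clock: 15.42
position: [541.7, 74.0, 240.5]
ee_rot: [-0.7, 0.714, 0.0, -0.0]
contact_force: [-0.1, -0.4, -1.4]
gripper_width: 19.1
grasp_force: 59.7
```

```bash
python3 - <<'E'
from h import *
print(bed(0,-116,3))
w=grab("wrist");s=grab("side")
a=w["color"][20:350,140:420]; b=s["color"][140:300,180:360]
cv2.imwrite("pics/e.png",np.hstack([cv2.resize(a,(424,500)),cv2.copyMakeBorder(cv2.resize(b,(370,329)),0,171,0,0,0)]))
E
```

```text
('turn', array([0.   , 0.   , 0.002]), 'shift', array([-0. ,  0.6, 95.5]), 'pos', array([541.7,  74. , 240.5]), 'j', array([ 0.43,  0.26, -0.19, -0.  , -1.12, -0.45]), 't', 15.425, 'F', array([-0.1, -0.4, -1.4]), 'w', 19.1)
```

View pics/e.png

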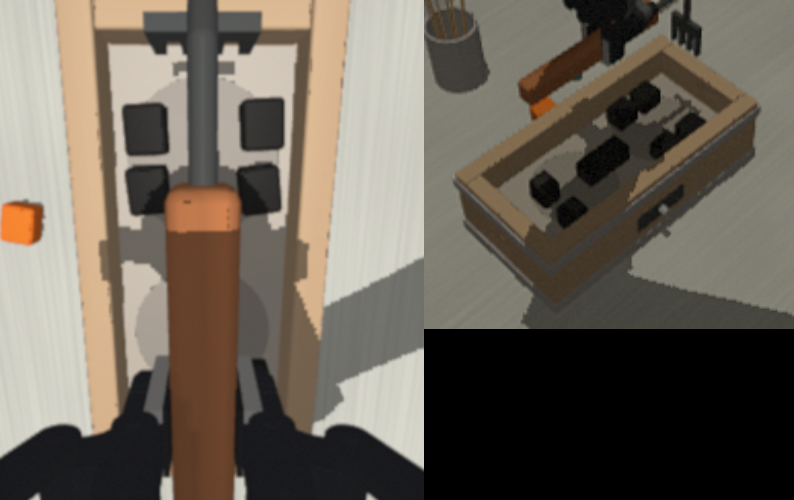

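One layer now. Four chunks are in the near third, the middle pair sits at about (603,160) in the picture, and two are in the far third at (545,188) and (572,211). Next I'll return the rake.

```bash
python3 - <<'E'
from h import *
print(uv(grab("side"),[[260.8,220],[273.4,214.4]],12).tolist())
print(go(490.8,-346.4,226,0.0945))
E
```

```text
[[3.0, 32.0], [-5.0, -0.0]]
('turn', array([-0.   ,  0.   , -1.682]), 'shift', array([423.8,  44.6,  14.2]), 'pos', array([542.3,  76.6, 240.3]), 'j', array([ 0.44,  0.26, -0.19, -0.  , -1.12, -0.45]), 't', 15.575, 'F', array([ 0.4,  0.6, -1. ]), 'w', 19.5)
```

>>> carry_out([
  [0, 0, 0, 40, 0, 0, -1],
  [0, 0, -0.05, 100, 5, 0, -1],
  [0, 0, -0.23, 155, 10, 0, -1],
  [0, 0, -0.41, 210, 20, 0, -1],
  [0, 0, -0.59, 260, 30, 0, -1],
])

```text
clock: 16.2
position: [509.1, -180.7, 240.2]
ee_rot: [0.877, -0.481, 0.0, -0.0]
contact_force: [0.7, 0.1, -1.1]
gripper_width: 19.0
grasp_force: 59.6
```

```bash
python3 - <<'E'
from h import *
print(go(490.8,-346.4,226,0.0945))
E
```

```text
('turn', array([-0.   , -0.   , -1.098]), 'shift', array([129.9, 104.5,  14.2]), 'pos', array([ 509.1, -180.7,  240.2]), 'j', array([-0.04,  0.24, -0.21,  0.  , -1.12,  0.61]), 't', 16.2, 'F', array([ 0.7,  0.1, -1.1]), 'w', 19.0)
```

>>> carry_out([
  [0, 0, -0.18, 40, 32, 0, -1],
  [0, 0, -0.36, 80, 64, 0, -1],
  [0, 0, -0.54, 120, 96, 0, -1],
  [0, 0, -0.72, 130, 105, 0, -1],
  [0, 0, -0.9, 130, 105, 0, -1],
])

```text
clock: 16.82
position: [489.3, -346.5, 239.5]
ee_rot: [0.999, -0.053, -0.001, -0.0]
contact_force: [-0.6, 0.4, -1.1]
gripper_width: 19.2
grasp_force: 59.6
```

>>> carry_out([
  [0, 0, -0.18, 0, 0, 10, -1],
  [0, 0, -0.2, 0, 0, 14, -1],
  [0, 0, -0.2, 0, 0, 14, -1],
])

```text
clock: 17.2
position: [489.4, -345.3, 225.8]
ee_rot: [0.999, 0.044, -0.0, -0.0]
contact_force: [0.1, -0.7, -2.5]
gripper_width: 19.1
grasp_force: 59.7
```

```bash
python3 - <<'E'
from h import *
print(go(490.8,-346.4,99,0.0945))
E
```

```text
('turn', array([-0.   ,  0.001, -0.006]), 'shift', array([  1.4,   1.3, 126.8]), 'pos', array([ 489.4, -345.3,  225.8]), 'j', array([-0.34,  0.36, -0.09,  0.  , -1.13,  2.  ]), 't', 17.2, 'F', array([ 0.1, -0.7, -2.5]), 'w', 19.1)
```

>>> carry_out([
  [0, 0, -0.006, 1, 1, 50, -1],
  [0, 0, -0.006, 1, 1, 95, -1],
  [0, 0, -0.006, 1, 1, 115, -1],
  [0, 0, -0.006, 1, 1, 122, -1],
  [0, 0, -0.006, 1, 1, 122, -1],
])

```text
clock: 17.82
position: [490.9, -346.8, 104.8]
ee_rot: [0.999, 0.048, 0.0, 0.0]
contact_force: [-0.5, -0.4, -2.0]
gripper_width: 19.3
grasp_force: 59.7
```

```bash
python3 - <<'E'
from h import *
print(go(490.8,-346.4,99,0.0945), read_state()["wrist_torque"])
E
```

```text
('turn', array([ 0.001, -0.001,  0.001]), 'shift', array([-0.1, -0.4,  5.8]), 'pos', array([ 490.9, -346.8,  104.8]), 'j', array([-0.35,  0.48, -0.23,  0.  , -0.86,  2.01]), 't', 17.825, 'F', array([-0.5, -0.4, -2. ]), 'w', 19.3) [2.50588692e-04 2.54826586e-02 9.87299972e-05]
```

>>> carry_out([
  [0, 0, 0, 0, 0, 3, -1],
  [0, 0, 0, 0, 0, 5, -1],
  [0, 0, 0, 0, 0, 5.5, -1],
  [0, 0, 0, 0, 0, 5.5, -1],
])

```text
clock: 18.32
position: [490.4, -346.7, 99.1]
ee_rot: [0.999, 0.048, 0.0, 0.0]
contact_force: [-0.3, 0.7, -0.4]
gripper_width: 19.2
grasp_force: 59.7
```

>>> carry_out([
  [0, 0, 0, 0, 0, 0.7, -1],
  [0, 0, 0, 0, 0, 0.7, -1],
  [0, 0, 0, 0, 0, 0.7, 0.2],
  [0, 0, 0, 0, 0, 0.7, 0.6],
  [0, 0, 0, 0, 0, 0.7, 1],
])

```text
clock: 18.95
position: [490.4, -346.7, 97.9]
ee_rot: [0.999, 0.048, -0.0, 0.0]
contact_force: [-0.4, 1.3, -0.4]
gripper_width: 72.7
grasp_force: 0.0
```

>>> carry_out([
  [0, 0, 0, 0, 0, 0, 1],
  [0, 0, 0, 0, 0, 0, 1],
  [0, 0, 0, 0, 0, 0, 1],
  [0, 0, 0, 0, 0, 0, 1],
])

```text
clock: 19.45
position: [490.3, -346.6, 98.1]
ee_rot: [0.999, 0.048, 0.0, 0.0]
contact_force: [-0.4, 0.3, -0.2]
gripper_width: 85.7
grasp_force: 0.0
```

>>> carry_out([
  [0, 0, 0, 0, 0, -40, 1],
  [0, 0, 0, 0, 0, -90, 1],
  [0, 0, 0, 0, 0, -140, 1],
  [0, 0, 0, -50, 0, -150, 1],
  [0, 0, 0, -50, 0, -150, 1],
])

```text
clock: 20.08
position: [438.6, -351.6, 250.1]
ee_rot: [0.999, 0.047, 0.001, 0.0]
contact_force: [0.2, -0.4, -0.8]
gripper_width: 85.4
grasp_force: 0.0
```

```bash
python3 - <<'E'
from h import *
s=grab("side");w=grab("wrist");t=grab("top")
a=cv2.resize(s["color"][90:300,180:460],(560,420));b=cv2.resize(w["color"],(240,180));c=cv2.resize(t["color"][155:245,195:335],(240,154))
cv2.imwrite("pics/f.png",np.hstack([a,cv2.copyMakeBorder(np.vstack([b,c]),0,420-334,0,0,0)]))
E
```

```text
(no output)
```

View pics/f.png

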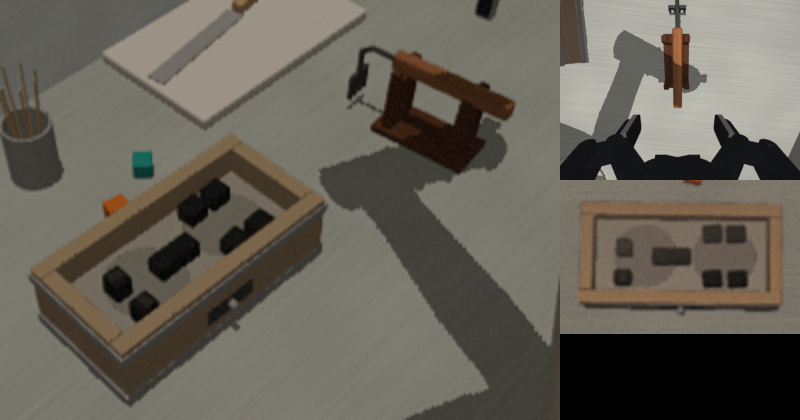

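The rake lies level in both saddles at (450,85). The bed holds eight flat chunks, 2 / 2 / 4 over the thirds.

```bash
python3 -c "
from bench import *
print(job_done())"
```

```text
the job is handed in; nothing more can be done
None
```

Job handed in at about 20 s of the 64 s allowed: all eight chunks lie in one layer in the bed (2 far, 2 middle, 4 near), the rake is back level in its rest, and the bottle and bowl were not touched.

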